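# Lock the market-stall model onto its carrier board

## Task

The cardboard model has to be carried away, so fasten it to its carrier board: turn the large wing bolt clockwise fully home to its end stop, then do the same with the small wing bolt, and let go of both. The clamp with the round cap is already fixed and is not part of the job.

Things in the scene. Friction and masses are not known exactly. Their poses are not given: they have to be found in the camera images.
- bolt_large_grip (a point): Large wing bolt: black grip bar 66 mm long, 17 thick, 36 tall, on a round steel collar 54 mm across, on an aluminium block (55 x 60 x 22 mm) at the carrier's near edge. This point: on its upright axis, in the bar, 11 mm below the bar's top, 25 mm above the collar, 68 mm above the table. x runs along the bar (ends alike), y across its thickness, z up; turns with the bolt.
- bolt_large (a joint): Angle of the large bolt, rad, growing clockwise seen from above: 0 = bar square to the carrier's near edge (loose), 1.571 = hard end stop, bar parallel to that edge (home). Starts at 0.2 to 0.6, stays where left, turns at about 0.1 N m, does not rise or sink.
- bolt_small_grip (a point): Small wing bolt: black grip bar 38 mm long, 12 thick, 36 tall, collar 38 mm across, like block, about 200 or 400 mm along the edge; 26 mm high card stools stand between. This point: on its upright axis, in the bar, 11 mm below the bar's top, 25 mm above the collar, 68 mm above the table. x runs along the bar (ends alike), y across its thickness, z up; turns with the bolt.
- bolt_small (a joint): Angle of the small bolt, rad; same meaning, start range, stop at 1.571 and stiffness as the large one's.

How it is judged:
By the outcome, as a careful person would: the job done as asked, in the order asked, and still so for the second after the job is handed in, with the robot touching nothing.
It also fails if it takes over 45 s, if anything falls off the work surface, if the arm or the gripper's body presses on something with over 40 N, if the wrist force passes 120 N, or if a joint passes its speed limit or range.

## Robot

A 6-joint arm with a two-finger parallel gripper is mounted at the origin on the work surface. World frame = base frame: x ahead of the robot, y to its left, z up, the work surface at z = 0. Lengths are in m, angles in rad, forces in N, time in s.
With the tool pointing down it reaches from about 0.25 to 0.775 m from the base axis. Payload 4 kg.
Tool frame: the origin (TCP) lies midway between the tips of the shut fingers; the grasp point (between the pads) lies 19 mm behind it; z points along the fingers, y is the direction in which the jaws open and shut (so a half turn about z gives the same grasp; the last joint's range is limited). The gripper opens to 94 mm and grips with 3 to 60 N. Pads are 16 mm wide; open, the fingers measure 119 mm over their backs; the gripper's body (75 mm by 177 mm) begins 78 mm behind the grasp point.
Start: joints at [1.076, 0.087, 1.371, -0, 1.684, -0.103], TCP at [0.21, 0.508, 0.206] pointing down, gripper open.
Joint ranges: [-3.1, 3.1], [-0.76, 2.03], [0.27, 2.55], [-1.08, 4.22], [0.17, 2.65], [-2.57, 2.57]. Speed limits (rad/s): [2.79, 2.79, 3.14, 3.14, 3.14, 3.14].

## Interface

Orientations are given as [roll, pitch, yaw] about the fixed x, y, z axes, in that order (R = Rz(yaw) Ry(pitch) Rx(roll)).
In Python, from bench import robot, cams gives the robot as it stands.
- The arm moves only by the tool step_arm, never from a script. Its argument "plan" is a list that holds one entry, the list of rows, each a list of 5 numbers: the shift along the world's x, y, z in mm, then the turn about the world's z in rad, then the opening in per cent of the stroke, from 0 (shut) to 100 (fully open). In form: [[[tx, ty, tz, turn, fingers], ...]]. A call has 1 to 8 rows; each row is the pose to reach, as a shift and turn from the pose commanded when the call began; what a row does not reach only later rows make up. A row lasts 1/12 s, in which the tool goes at most 41.7 mm and 7.16 degrees, less where a joint would pass 70% of its speed; a pose out of reach is approached as far as the arm can. A call with a gripper value outside its range is refused whole. The fingers move at their own pace and stop on an object; the grip force is fixed at half the most. Time passes only in rows, so rows that repeat a pose let the fingers close. It gives the time, the measured TCP pose, the force and the opening at its end, in the units of the state.
- robot.get_obs(): the state, without advancing time (a new reading comes with each control period).
- cams.snapshot(name): name is "scene" or "top"; returns a dict with "frame" (384x512x3 uint8, red, green, blue), "camera_matrix" (3x3 intrinsics, pixels), "origin" and "attitude" of the camera in the world. Camera axes: x right, y down, z forward; pixel columns grow to the right and rows downward; lengths in m; the calibration is good to about 2 mm. A picture is of the moment at which its call begins. There is no depth.
- robot.close_job(): hands the job in, once; it reports no verdict.
The state is a dict: "time": time; "joint_positions": joint angles; "qvel": joint speeds; "joint_torque": joint torques, N m; "tool_pos": TCP position; "ee_rot": TCP orientation; "wrist_force": force on the tool from outside, world axes, zero at the start; "wrist_torque": the same for the moment, N m; "width": finger opening in m.
Only numpy, scipy, OpenCV 4.12 (cv2) and the standard library are available. Lean on these libraries where they do the work, as an engineer would, in place of code of your own. Each camera call takes 0.05 s, during which the arm holds its last target. There are 200 camera calls.

## Working session

There is one attempt and no reset: what is moved stays moved. The work goes in short steps, Python scripts to look and compute and a tool call to move; the robot and the scene stay as the last step left them, time stands still between calls to the robot, and variables do not carry over. Pictures are saved under pics/ and viewed, about 8 in all and at most 12, crops included, and the job is handed in when it is done.

Besides the shell and the picture viewer there is one more tool, called after "Call:" as name(argument=value, ...), one argument or row to a line, values as JSON. step_arm: Moves the arm, as the interface text tells. Its arguments: {"type":"object","properties":{"plan":{"type":"array"}},"required":["plan"]}

```bash
mkdir -p pics; ls; python3 - <<'E'
from bench import robot, cams
import cv2
o=robot.get_obs();print({k:o[k] for k in("time","tool_pos","ee_rot","width","wrist_force")})
for n in("top","scene"):
    s=cams.snapshot(n);cv2.imwrite(f"pics/{n}0.png",s["frame"][:,:,::-1])
    print(n,s["camera_matrix"],s["origin"],s["attitude"])
E
```

```text
pics
{'time': 0.0, 'tool_pos': array([0.20975979, 0.50783992, 0.20431869]), 'ee_rot': array([-3.13942513e+00, -2.19705483e-04,  2.74980751e+00]), 'width': 0.09383116400589074, 'wrist_force': array([ 0.6903787 , -0.60534777, -0.35805148])}
top [[383.16583197   0.         254.88375257]
 [  0.         383.16583197 188.81422194]
 [  0.           0.           1.        ]] [ 0.42535252 -0.01841551  0.77328365] [-3.02303183  0.05710267 -1.56628096]
scene [[398.73283194   0.         247.25530177]
 [  0.         398.73283194 193.01193158]
 [  0.           0.           1.        ]] [0.81973932 0.1574134  0.69321748] [-2.62949146 -0.01087036  2.01234687]
```

View pics/top0.png

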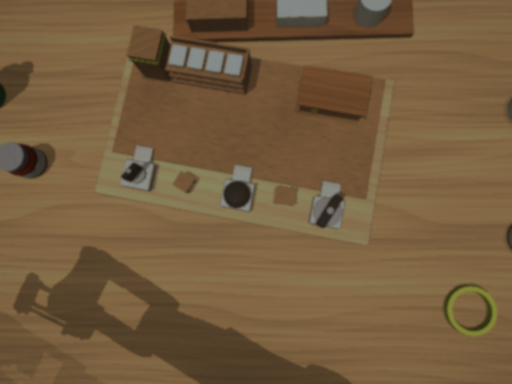

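View pics/scene0.png

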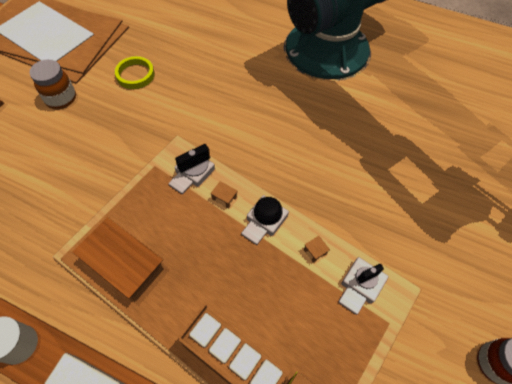

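```bash
cat > h.py <<'E'
from bench import robot, cams
import cv2, numpy as np
from scipy.spatial.transform import Rotation as R
def ray(s,p):
    d=R.from_euler('xyz',s["attitude"]).as_matrix()@np.linalg.inv(s["camera_matrix"])@[p[0],p[1],1.]
    return np.array(s["origin"]),d
def onplane(s,p,z):
    o,d=ray(s,p); return (o+d*(z-o[2])/d[2])[:2]
def pix(s,P):
    c=R.from_euler('xyz',s["attitude"]).as_matrix().T@(np.array(P)-s["origin"]); q=s["camera_matrix"]@c; return q[:2]/q[2]
def crop(s,c,h,name,k=8):
    x,y=map(int,c);f=s["frame"][max(0,y-h):y+h,max(0,x-h):x+h,::-1]
    return cv2.resize(f,None,fx=k,fy=k,interpolation=cv2.INTER_CUBIC)
def dark(s,c,h,t=60):
    x,y=map(int,c);f=s["frame"][y-h:y+h,x-h:x+h].max(2);m=(f<t).astype(np.uint8)
    cs,_=cv2.findContours(m,cv2.RETR_EXTERNAL,cv2.CHAIN_APPROX_NONE,offset=(x-h,y-h))
    return max(cs,key=cv2.contourArea)
E
python3 - <<'E'
from h import *
T=cams.snapshot("top");S=cams.snapshot("scene")
im=[]
for s,n,cs in((T,"top",((328,209),(135,172))),(S,"scene",((194,158),(370,273)))):
    for c in cs:
        k=dark(s,c,20)
        (ce,wh,a)=cv2.minAreaRect(k);b=cv2.boxPoints((ce,wh,a))
        print(n,np.round(ce,1),np.round(wh,1),round(a,1),"area",cv2.contourArea(k),"z.079/.061",onplane(s,ce,.079).round(4),onplane(s,ce,.061).round(4))
        im.append(crop(s,c,24,n))
for p in((97,191),(369,241),(131,62),(392,80)): print(p,onplane(T,p,.01).round(4))
for p in((60,258),(178,137),(418,290)): print("sc",p,onplane(S,p,.01).round(4))
cv2.imwrite("pics/crops.png",cv2.resize(np.vstack([np.hstack(im[:2]),np.hstack(im[2:])]),(600,600)))
E
```

```text
top [329.  210.3] [ 9.1 35.9] 31.8 area 213.5 z.079/.061 [ 0.4689 -0.1118] [ 0.47   -0.1142]
top [132.2 172.2] [11.  19.5] 39.8 area 157.5 z.079/.061 [0.5399 0.2518] [0.5429 0.2588]
scene [192.5 158. ] [15.7 35.8] 63.4 area 450.5 z.079/.061 [ 0.4813 -0.1076] [ 0.4714 -0.1153]
scene [369.2 273.4] [ 8.9 28.6] 63.4 area 172.5 z.079/.061 [0.5534 0.2538] [0.5456 0.2566]
(97, 191) [0.5124 0.3509]
(369, 241) [ 0.4135 -0.1971]
(131, 62) [0.7893 0.2916]
(392, 80) [ 0.7387 -0.253 ]
sc (60, 258) [ 0.7352 -0.2453]
sc (178, 137) [ 0.4095 -0.1914]
sc (418, 290) [0.5157 0.3501]
```

View pics/crops.png

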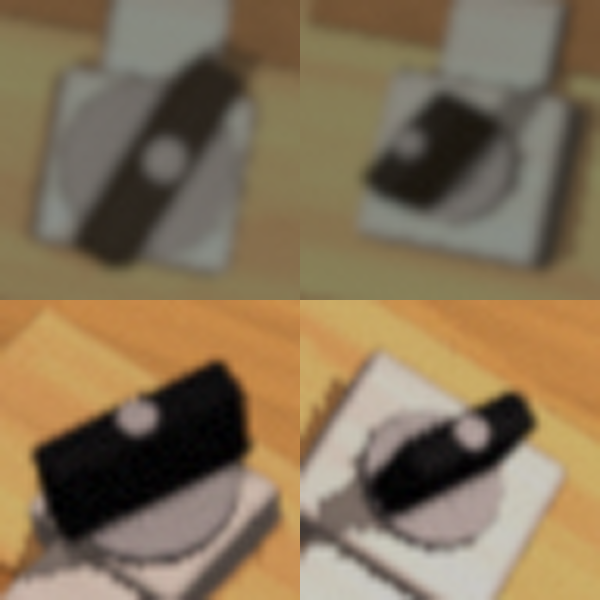

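```bash
python3 - <<'E'
from h import *
T=cams.snapshot("top");S=cams.snapshot("scene")
def tri(a,b):
    o1,d1=ray(T,a);o2,d2=ray(S,b)
    t=np.linalg.lstsq(np.c_[d1,-d2],o2-o1,rcond=None)[0]
    p,q=o1+t[0]*d1,o2+t[1]*d2
    return (p+q)/2,np.linalg.norm(p-q)
P={}
for n,a,b in(("L",(329.8,210.2),(191.7,152.5)),("S",(128.2,170.5),(373.1,270.))):
    p,g=tri(a,b);P[n]=p
    print(n,p.round(4),"gap",g.round(4),"planes",onplane(T,a,.079).round(4),onplane(S,b,.079).round(4))
v=P["S"]-P["L"];print("dist",np.linalg.norm(v[:2]),"edge deg",np.degrees(np.arctan2(v[1],v[0])))
# bar directions from long edges, crop coords (60 0-scale 6.25) on plane z
def deg(s,c,a,b,z):
    f=lambda p:onplane(s,[(p[i]+.5)/6.25-.5+c[i]-24 for i in(0,1)],z)
    w=f(b)-f(a);print("bar",np.degrees(np.arctan2(w[1],w[0]))%180,"len",np.linalg.norm(w))
deg(T,(328,209),(80,240),(178,62),.079); deg(T,(328,209),(130,262),(240,95),.079)
deg(T,(135,172),(66,178),(130,93),.079); deg(T,(135,172),(130,210),(195,128),.079)
deg(S,(194,158),(38,153),(218,62),.079); deg(S,(194,158),(70,240),(245,150),.043)
deg(S,(370,273),(68,182),(205,100),.079);deg(S,(370,273),(90,214),(232,128),.05)
E
```

```text
L [ 0.4697 -0.1146  0.0772] gap 0.0024 planes [ 0.469  -0.1133] [ 0.4711 -0.115 ]
S [0.5438 0.2592 0.0769] gap 0.0024 planes [0.5431 0.2596] [0.5453 0.2578]
dist 0.3811285387124248 edge deg 78.78250830699457
bar 150.67169802211652 len 0.058806352279448096
bar 146.12780229083387 len 0.05773011541743046
bar 144.3691017081598 len 0.031675037122927976
bar 142.76399352293203 len 0.031053275597275134
bar 148.46432965251233 len 0.061624463245523765
bar 148.24195830930844 len 0.06222836609401391
bar 144.91157122587177 len 0.044106379178214944
bar 144.96420043292218 len 0.04777177661326238
```

Call:
step_arm(
  plan=[
    [[40, -95, 0, 0, 100], [80, -190, 0, -0.05, 100], [120, -285, 0, -0.1, 100], [120, -285, 0, -0.15, 100], [120, -285, 0, -0.157, 100], [120, -285, 0, -0.157, 100], [120, -285, 0, -0.157, 100], [120, -285, 0, -0.157, 100]],
  ],
)

```text
time: 0.97
tool_pos: [0.3311, 0.2197, 0.2058]
ee_rot: [-3.141, 0.002, 2.589]
wrist_force: [0.8, 1.1, -0.1]
width: 0.0939
```

Call:
step_arm(
  plan=[
    [[140, -335, -40, 0, 100], [140, -335, -40, 0, 100], [140, -335, -40, 0, 100], [140, -335, -40, 0, 100], [140, -335, -40, 0, 100], [140, -335, -40, 0, 100], [140, -335, -40, 0, 100], [140, -335, -40, 0, 100]],
  ],
)

```text
time: 1.63
tool_pos: [0.4581, -0.0846, 0.169]
ee_rot: [3.141, 0.001, 2.592]
wrist_force: [0.1, 0.9, 0.9]
width: 0.094
```

Call:
step_arm(
  plan=[
    [[0, 0, 0, 0, 100], [0, 0, 0, 0, 100]],
  ],
)

```text
time: 1.8
tool_pos: [0.4576, -0.0839, 0.1681]
ee_rot: [-3.141, -0.002, 2.589]
wrist_force: [-1.5, 0.3, -0.2]
width: 0.094
```

Call:
step_arm(
  plan=[
    [[12, -30, 0, 0, 100], [12, -30, -40, 0, 100], [12, -30, -80, 0, 100], [12, -30, -100, 0, 100], [12, -30, -118, 0, 100], [12, -30, -118, 0, 100], [12, -30, -118, 0, 100]],
  ],
)

```text
time: 2.38
tool_pos: [0.4691, -0.1107, 0.0508]
ee_rot: [3.141, -0.002, 2.595]
wrist_force: [-0.1, 0.6, 0.0]
width: 0.0936
```

```bash
python3 - <<'E'
from h import *
T=cams.snapshot("top");S=cams.snapshot("scene")
o=robot.get_obs();print(o["tool_pos"],o["ee_rot"],o["wrist_force"])
cv2.imwrite("pics/grasp1.png",np.hstack([cv2.resize(crop(T,(328,209),45,""),(400,400)),cv2.resize(crop(S,(192,158),60,""),(400,400))]))
E
```

```text
[ 0.47096039 -0.11184448  0.05296129] [3.14064677e+00 3.09865663e-03 2.59418383e+00] [ 0.84601098 -0.65067084  0.87498719]
```

View pics/grasp1.png

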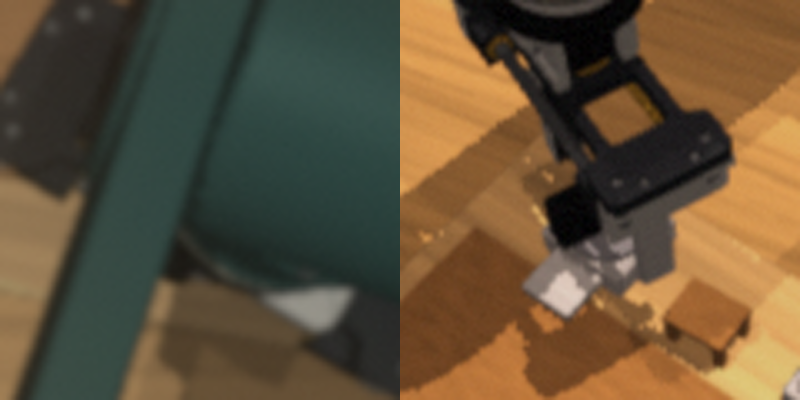

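The scene view shows the two fingers straddling the large bar (around crop 575,215). I'm closing on it next.

Call:
step_arm(
  plan=[
    [[0, -2, -1, 0, 0], [0, -2, -1, 0, 0], [0, -2, -1, 0, 0], [0, -2, -1, 0, 0], [0, -2, -1, 0, 0], [0, -2, -1, 0, 0], [0, -2, -1, 0, 0], [0, -2, -1, 0, 0]],
  ],
)

```text
time: 3.15
tool_pos: [0.4697, -0.1144, 0.05]
ee_rot: [3.142, -0.0, 2.593]
wrist_force: [0.3, -0.1, -0.2]
width: 0.044
```

```bash
python3 - <<'E'
from h import *
o=robot.get_obs();print(o["time"],o["tool_pos"],o["ee_rot"],o["wrist_force"],o["wrist_torque"],o["width"])
E
```

```text
3.15 [ 0.46974386 -0.11438245  0.04996526] [ 3.14150170e+00 -1.30364627e-04  2.59270444e+00] [ 0.25647457 -0.14847711 -0.22939128] [ 0.02451512  0.01861808 -0.03837229] 0.04397518404037019
```

Call:
step_arm(
  plan=[
    [[0, 0, 0, 0, 0], [0, 0, 0, 0, 0], [0, 0, 0, 0, 0], [0, 0, 0, 0, 0], [0, 0, 0, 0, 0], [0, 0, 0, 0, 0], [0, 0, 0, 0, 0], [0, 0, 0, 0, 0]],
  ],
)

```text
time: 3.82
tool_pos: [0.4694, -0.115, 0.05]
ee_rot: [-3.14, -0.0, 2.593]
wrist_force: [-3.0, -3.7, 1.4]
width: 0.0167
```

Call:
step_arm(
  plan=[
    [[0, 0, 0, -0.08, 0], [0, 0, 0, -0.16, 0], [0, 0, 0, -0.24, 0], [0, 0, 0, -0.32, 0], [0, 0, 0, -0.4, 0], [0, 0, 0, -0.48, 0], [0, 0, 0, -0.56, 0], [0, 0, 0, -0.64, 0]],
  ],
)

```text
time: 4.48
tool_pos: [0.4695, -0.1149, 0.05]
ee_rot: [-3.141, 0.001, 1.949]
wrist_force: [-1.8, -3.3, 0.7]
width: 0.0167
```

```bash
python3 - <<'E'
from h import *
o=robot.get_obs();print(o["time"],o["tool_pos"],o["ee_rot"],o["wrist_force"],o["wrist_torque"],o["width"])
E
```

```text
4.4833 [ 0.46953513 -0.11486702  0.04997332] [-3.14080371e+00  7.56127314e-04  1.94893500e+00] [-1.75188597 -3.26062651  0.74302392] [-0.67863016  0.43741323  0.09447032] 0.016702966485566576
```

Call:
step_arm(
  plan=[
    [[0, 0, 0, -0.08, 0], [0, 0, 0, -0.16, 0], [0, 0, 0, -0.24, 0], [0, 0, 0, -0.32, 0], [0, 0, 0, -0.4, 0], [0, 0, 0, -0.46, 0], [0, 0, 0, -0.5, 0], [0, 0, 0, -0.52, 0]],
  ],
)

```text
time: 5.15
tool_pos: [0.4697, -0.1149, 0.05]
ee_rot: [3.141, 0.001, 1.431]
wrist_force: [-0.7, -3.8, -0.6]
width: 0.017
```

```bash
cat > st.py <<'E'
from bench import robot
o=robot.get_obs();print(o["time"],o["tool_pos"].round(4),o["ee_rot"].round(4),o["wrist_force"].round(1),o["wrist_torque"].round(3),o["width"].round(4),o["joint_positions"].round(3))
E
python3 st.py
```

```text
Traceback (most recent call last):
  File "st.py", line 2, in <module>
    o=robot.get_obs();print(o["time"],o["tool_pos"].round(4),o["ee_rot"].round(4),o["wrist_force"].round(1),o["wrist_torque"].round(3),o["width"].round(4),o["joint_positions"].round(3))
                                                                                                                                       ^^^^^^^^^^^^^^^^
AttributeError: 'float' object has no attribute 'round'
```

Call:
step_arm(
  plan=[
    [[0, 0, 0, -0.02, 0], [0, 0, 0, -0.04, 0], [0, 0, 0, -0.05, 0], [0, 0, 0, -0.05, 0]],
  ],
)

```text
time: 5.48
tool_pos: [0.4698, -0.1148, 0.05]
ee_rot: [3.141, 0.001, 1.383]
wrist_force: [-1.7, -3.5, -0.7]
width: 0.0169
```

```bash
python3 st.py
```

```text
Traceback (most recent call last):
  File "st.py", line 2, in <module>
    o=robot.get_obs();print(o["time"],o["tool_pos"].round(4),o["ee_rot"].round(4),o["wrist_force"].round(1),o["wrist_torque"].round(3),o["width"].round(4),o["joint_positions"].round(3))
                                                                                                                                       ^^^^^^^^^^^^^^^^
AttributeError: 'float' object has no attribute 'round'
```

```bash
sed -i 's/o\["width"\].round(4)/round(o["width"],4)/' st.py; python3 st.py
```

```text
5.4833 [ 0.4698 -0.1148  0.05  ] [3.1413e+00 1.0000e-03 1.3830e+00] [-1.7 -3.5 -0.7] [-0.924  0.386  0.237] 0.0169 [-3.560e-01  2.600e-02  1.751e+00 -1.000e-03  1.364e+00 -1.680e-01]
```

Call:
step_arm(
  plan=[
    [[0, 0, 0, -0.02, 0], [0, 0, 0, -0.04, 0], [0, 0, 0, -0.05, 0], [0, 0, 0, -0.05, 0]],
  ],
)

```text
time: 5.82
tool_pos: [0.4698, -0.1145, 0.05]
ee_rot: [3.141, 0.001, 1.333]
wrist_force: [-1.3, -4.8, -0.2]
width: 0.0172
```

```bash
python3 st.py
```

```text
5.8167 [ 0.4698 -0.1145  0.05  ] [3.1414e+00 5.0000e-04 1.3335e+00] [-1.3 -4.8 -0.2] [-0.983  0.372  0.747] 0.0172 [-3.560e-01  2.600e-02  1.751e+00 -1.000e-03  1.365e+00 -1.190e-01]
```

Call:
step_arm(
  plan=[
    [[0, 0, 0, -0.02, 0], [0, 0, 0, -0.04, 0], [0, 0, 0, -0.04, 0]],
  ],
)

```text
time: 6.07
tool_pos: [0.4699, -0.1141, 0.0501]
ee_rot: [3.141, -0.0, 1.292]
wrist_force: [-1.8, -4.1, 0.2]
width: 0.0178
```

```bash
python3 st.py
```

```text
6.0667 [ 0.4699 -0.1141  0.0501] [ 3.1414e+00 -5.0000e-04  1.2925e+00] [-1.8 -4.1  0.2] [-0.677  0.304  0.602] 0.0178 [-3.560e-01  2.600e-02  1.751e+00  1.000e-03  1.365e+00 -7.800e-02]
```

Call:
step_arm(
  plan=[
    [[0, 0, 0, 0, 100], [0, 0, 0, 0, 100], [0, 0, 0, 0, 100], [0, 0, 0, 0, 100], [0, 0, 0, 0, 100], [0, 0, 0, 0, 100], [0, 0, 0, 0, 100], [0, 0, 0, 0, 100]],
  ],
)

```text
time: 6.73
tool_pos: [0.4698, -0.1143, 0.05]
ee_rot: [3.141, -0.0, 1.293]
wrist_force: [-0.3, 0.0, -0.3]
width: 0.0672
```

Call:
step_arm(
  plan=[
    [[0, 0, 40, 0, 100], [0, 0, 80, 0, 100], [0, 0, 100, 0, 100], [7, 40, 110, 0.12, 100], [14, 80, 110, 0.24, 100], [21, 120, 110, 0.36, 100], [28, 160, 110, 0.48, 100], [35, 200, 110, 0.6, 100]],
  ],
)

```text
time: 7.4
tool_pos: [0.5049, 0.0874, 0.1604]
ee_rot: [3.141, 0.0, 1.898]
wrist_force: [0.9, -0.4, -0.0]
width: 0.094
```

Call:
step_arm(
  plan=[
    [[8, 35, 0, 0.12, 100], [16, 70, 0, 0.24, 100], [24, 105, 0, 0.36, 100], [32, 140, 0, 0.48, 100], [39, 172, 0, 0.6, 100], [39, 172, 0, 0.624, 100], [39, 172, 0, 0.624, 100]],
  ],
)

```text
time: 7.98
tool_pos: [0.5435, 0.2589, 0.1592]
ee_rot: [-3.14, -0.001, 2.519]
wrist_force: [-0.5, 0.2, -0.5]
width: 0.094
```

```bash
python3 st.py; python3 - <<'E'
from h import *
T=cams.snapshot("top");S=cams.snapshot("scene")
cv2.imwrite("pics/L1.png",np.hstack([crop(T,(328,209),24,""),crop(S,(192,158),24,"")]))
f=lambda s,p,z:onplane(s,p,z)
for s,c in((T,(328,209)),(S,(192,158))):
    k=dark(s,c,22);ce,wh,a=cv2.minAreaRect(k);b=cv2.boxPoints((ce,wh,a))
    i=np.argmax([np.linalg.norm(b[j]-b[(j+1)%4]) for j in range(4)]);
    for j in (i,(i+2)%4):
        w=f(s,b[(j+1)%4],.079)-f(s,b[j],.079);print(np.degrees(np.arctan2(w[1],w[0]))%180,np.linalg.norm(w).round(3))
E
```

```text
7.9833 [0.5435 0.2589 0.1592] [-3.1403e+00 -5.0000e-04  2.5192e+00] [-0.5  0.2 -0.5] [-0.016  0.014  0.003] 0.094 [ 0.351  0.217  1.315 -0.     1.611 -0.598]
78.54281498231273 0.029
78.64799731772825 0.029
79.56164584762932 0.075
80.17004752924727 0.073
```

View pics/L1.png

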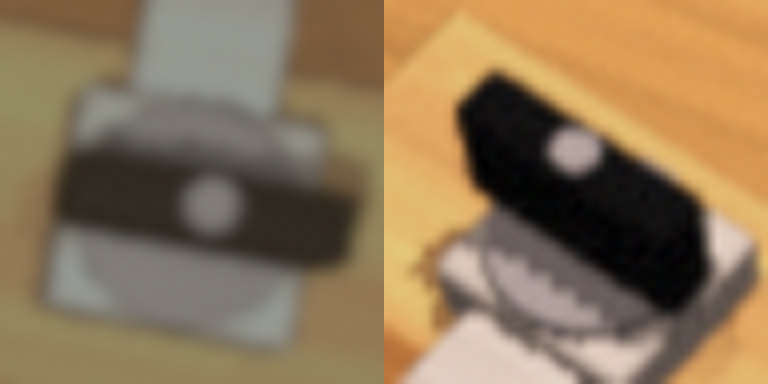

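The large bar now lies parallel to the near edge: 78.6° in the top view and about 80° in the scene view, against an edge direction of about 79°. It is at home. Next is the small bolt.

Call:
step_arm(
  plan=[
    [[0, 0, -40, 0, 100], [0, 0, -70, 0, 100], [0, 0, -90, 0, 100], [0, 0, -110, 0, 100], [0, 0, -110, 0, 100], [0, 0, -110, 0, 60], [0, 0, -110, 0, 40], [0, 0, -110, 0, 30]],
  ],
)

```text
time: 8.75
tool_pos: [0.5453, 0.2576, 0.0526]
ee_rot: [3.138, 0.002, 2.516]
wrist_force: [-0.0, 0.8, -0.1]
width: 0.0769
```

```bash
python3 st.py; python3 - <<'E'
from h import *
S=cams.snapshot("scene")
cv2.imwrite("pics/S1.png",crop(S,(370,265),45,"",7))
E
```

```text
8.75 [0.5453 0.2576 0.0526] [3.1380e+00 2.4000e-03 2.5156e+00] [-0.   0.8 -0.1] [ 0.018 -0.07  -0.097] 0.0769 [ 0.347  0.276  1.46   0.     1.402 -0.598]
```

View pics/S1.png

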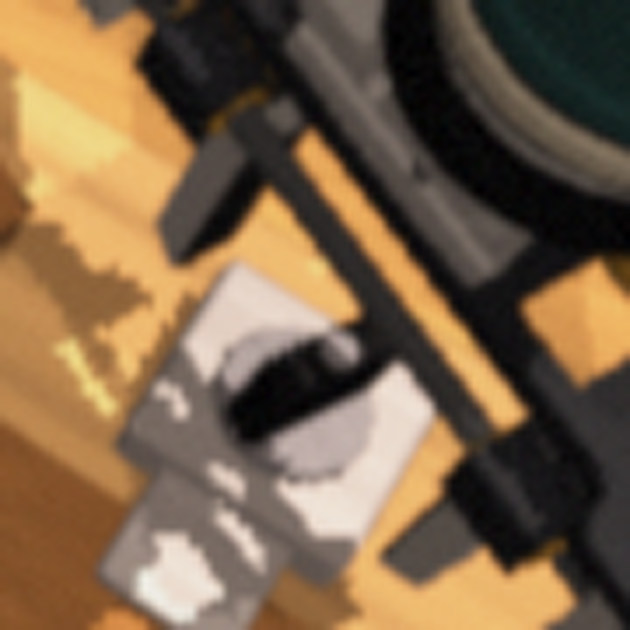

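The small bar sits between the two fingers, roughly midway, so I can close.

Call:
step_arm(
  plan=[
    [[-1, 1, -1, 0, 0], [-1, 1, -1, 0, 0], [-1, 1, -1, 0, 0], [-1, 1, -1, 0, 0], [-1, 1, -1, 0, 0], [-1, 1, -1, 0, 0], [-1, 1, -1, 0, 0], [-1, 1, -1, 0, 0]],
  ],
)

```text
time: 9.47
tool_pos: [0.5427, 0.2586, 0.0489]
ee_rot: [-3.142, -0.0, 2.517]
wrist_force: [0.7, -0.3, -0.0]
width: 0.0202
```

Call:
step_arm(
  plan=[
    [[0, 0, 0, 0, 0], [0, 0, 0, 0, 0], [0, 0, 0, 0, 0], [0, 0, 0, 0, 0], [0, 0, 0, 0, 0], [0, 0, 0, 0, 0], [0, 0, 0, 0, 0]],
  ],
)

```text
time: 10.05
tool_pos: [0.543, 0.2588, 0.049]
ee_rot: [3.141, 0.0, 2.517]
wrist_force: [2.2, 0.8, -2.1]
width: 0.0118
```

```bash
python3 st.py
```

```text
10.05 [0.543  0.2588 0.049 ] [3.1410e+00 2.0000e-04 2.5169e+00] [ 2.2  0.8 -2.1] [ 0.215 -0.334 -0.013] 0.0118 [ 0.35   0.278  1.464  0.     1.398 -0.596]
```

Gripped: the opening is 11.8 mm on a 12 mm bar. Turning to yaw ≈1.38.

Call:
step_arm(
  plan=[
    [[0, 0, 0, -0.08, 0], [0, 0, 0, -0.16, 0], [0, 0, 0, -0.24, 0], [0, 0, 0, -0.32, 0], [0, 0, 0, -0.4, 0], [0, 0, 0, -0.48, 0], [0, 0, 0, -0.56, 0], [0, 0, 0, -0.64, 0]],
  ],
)

```text
time: 10.72
tool_pos: [0.5436, 0.2592, 0.049]
ee_rot: [3.139, -0.001, 1.873]
wrist_force: [3.7, 2.1, -3.1]
width: 0.0114
```

Call:
step_arm(
  plan=[
    [[0, 0, 0, -0.08, 0], [0, 0, 0, -0.16, 0], [0, 0, 0, -0.24, 0], [0, 0, 0, -0.32, 0], [0, 0, 0, -0.38, 0], [0, 0, 0, -0.43, 0], [0, 0, 0, -0.46, 0], [0, 0, 0, -0.48, 0]],
  ],
)

```text
time: 11.38
tool_pos: [0.5442, 0.2593, 0.049]
ee_rot: [3.139, -0.002, 1.396]
wrist_force: [4.7, 2.6, -4.5]
width: 0.0121
```

```bash
python3 st.py
```

```text
11.3833 [0.5442 0.2593 0.049 ] [ 3.1386e+00 -1.9000e-03  1.3957e+00] [ 4.7  2.6 -4.5] [ 0.389 -0.742  0.132] 0.0121 [0.35  0.279 1.464 0.    1.396 0.526]
```

Call:
step_arm(
  plan=[
    [[0, 0, 0, -0.02, 0], [0, 0, 0, -0.04, 0], [0, 0, 0, -0.06, 0], [0, 0, 0, -0.06, 0]],
  ],
)

```text
time: 11.72
tool_pos: [0.5442, 0.2594, 0.049]
ee_rot: [3.138, -0.002, 1.338]
wrist_force: [5.0, 3.0, -3.1]
width: 0.0121
```

```bash
python3 st.py
```

```text
11.7167 [0.5442 0.2594 0.049 ] [ 3.1385e+00 -2.1000e-03  1.3383e+00] [ 5.   3.  -3.1] [ 0.419 -0.756  0.725] 0.0121 [0.351 0.279 1.464 0.    1.395 0.583]
```

The moment jumped to 0.73 N m, so the stop is reached. A small extra press, then release and retreat.

Call:
step_arm(
  plan=[
    [[0, 0, 0, -0.02, 0], [0, 0, 0, -0.03, 0], [0, 0, 0, -0.03, 0]],
  ],
)

```text
time: 11.97
tool_pos: [0.5442, 0.2592, 0.049]
ee_rot: [3.139, -0.002, 1.309]
wrist_force: [4.5, 2.7, -3.6]
width: 0.0126
```

```bash
python3 st.py
```

```text
11.9667 [0.5442 0.2592 0.049 ] [ 3.1385e+00 -1.7000e-03  1.3086e+00] [ 4.5  2.7 -3.6] [ 0.352 -0.745  0.723] 0.0126 [ 0.351  0.279  1.464 -0.     1.396  0.613]
```

Call:
step_arm(
  plan=[
    [[0, 0, 0, 0, 100], [0, 0, 0, 0, 100], [0, 0, 0, 0, 100], [0, 0, 0, 0, 100], [0, 0, 0, 0, 100], [0, 0, 0, 0, 100], [0, 0, 0, 0, 100], [0, 0, 0, 0, 100]],
  ],
)

```text
time: 12.63
tool_pos: [0.5427, 0.2586, 0.049]
ee_rot: [-3.142, 0.0, 1.307]
wrist_force: [-0.1, 0.2, 0.4]
width: 0.0623
```

Call:
step_arm(
  plan=[
    [[0, 0, 40, 0, 100], [0, 0, 80, 0, 100], [0, 0, 120, 0, 100], [-40, 0, 140, 0, 100], [-80, 0, 150, 0, 100], [-120, 0, 150, 0, 100], [-160, 0, 150, 0, 100], [-180, 0, 150, 0, 100]],
  ],
)

```text
time: 13.3
tool_pos: [0.3593, 0.2586, 0.1998]
ee_rot: [-3.141, -0.001, 1.308]
wrist_force: [-0.4, -0.2, 1.0]
width: 0.0939
```

```bash
python3 st.py; python3 - <<'E'
from h import *
T=cams.snapshot("top");S=cams.snapshot("scene")
for s,c in((T,(132,172)),(S,(370,273))):
    k=dark(s,c,20);ce,wh,a=cv2.minAreaRect(k);b=cv2.boxPoints((ce,wh,a))
    i=np.argmax([np.linalg.norm(b[j]-b[(j+1)%4]) for j in range(4)]);
    for j in (i,(i+2)%4):
        w=onplane(s,b[(j+1)%4],.079)-onplane(s,b[j],.079);print(np.degrees(np.arctan2(w[1],w[0]))%180,np.linalg.norm(w).round(3))
im=[crop(T,(132,172),24,""),crop(S,(370,273),24,"")]
cv2.imwrite("pics/fin.png",np.vstack([cv2.resize(np.hstack(im),(640,320)),cv2.resize(np.hstack([crop(T,(328,209),24,""),crop(S,(192,158),24,"")]),(560,280)) if 0 else cv2.resize(S["frame"][90:310,100:500,::-1],(640,270))]))
E
```

```text
13.3 [0.3593 0.2586 0.1998] [-3.1413e+00 -1.0000e-03  1.3083e+00] [-0.4 -0.2  1. ] [-0.026  0.136 -0.008] 0.0939 [ 4.950e-01 -1.540e-01  1.616e+00  1.000e-03  1.679e+00  7.580e-01]
78.64097434112348 0.031
78.55917802166869 0.031
79.19394006098801 0.037
79.79859771223165 0.036
```

View pics/fin.png

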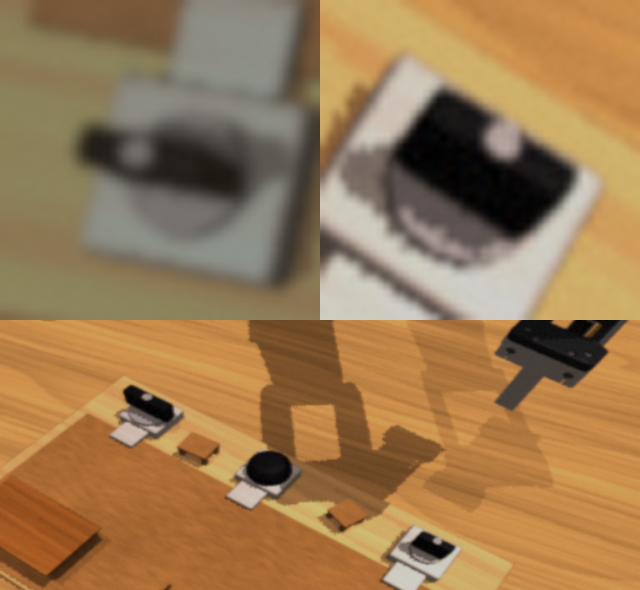

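Both bars are parallel to the near edge, the stools and cap clamp are in place, and the gripper is well clear. Handing in.

```bash
python3 -c "from bench import robot; print(robot.close_job())"
```

```text
the job is handed in; nothing more can be done
None
```

I turned the large wing bolt clockwise to its end stop, then the small one, released both, moved the gripper clear and handed the job in at about 13.3 s. The hand-in reported no verdict.

- **Stops felt:** the turning moment stayed at about 0.1–0.2 N m until the stop. It then rose to about 0.75 N m on the large bolt and 0.73 N m on the small one.
- **Last images:** the small bar measured 78.6° in the top view and about 79.5° in the scene view. The large bar, measured after I released it, was 78.6° and about 80°. The near edge is at about 79°, so both bars are parallel to it within about a degree.
- **Surroundings:** the final picture shows the stools and the round-cap clamp in place. The wrist forces I read were about 7 N at most.
- **Disagreements:** the two camera views differed by about 1–1.5° on the bar angles and by about 2.4 mm on the bolt positions, roughly what the 2 mm calibration allows. No check failed.

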